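Hold the sprung analyser head on a gold bar

TASK

Take the check-sample paddle off the big gold bar, where it lies under the nose of the analyser stand, and lay it flat and without dropping it inside its shallow steel tray. Then push the stand's palm plate straight down until the nose stands on the bare bar and its sprung tip is pushed about half-way in (6 mm of its 12 mm), never all the way, and keep it steady there for at least two seconds; the program finishes while still holding it down, without letting go. Leave the bar and the other things on the table where they are.

Things in the scene. Friction and masses are not known exactly. Their poses are not given: they have to be found in the camera images.
- stand: analyser stand, fixed to the table. Steel base plate 290 (its x) x 190 (its y, from -130 to +60) x 12 mm high. Origin on the table top, straight under the nose's axis; z up. A column 40x35 mm, top at 237 mm, stands at its y = -105 and carries the head; the side at +y and both x ends are open. Left or right of the robot; x points roughly away from it
- head (a joint): downward travel of the spring-returned head on its column, m: 0 at the top, grows as it is pressed, stop at 0.050. The head is a grey block 50x52 mm, 107 to 207 mm above the table at rest (a thin collar to 102). The nose tip meets the bare bar at 0.030, so 0.036 is the wanted hold. Needs about 5 N to start, 16 N in all at 0.036
- palm_top (a point): centre of the upper face of the black round palm plate (68 mm diameter) on top of the head, 250 mm above the table at rest and straight above the stand's origin; goes down with the head. Press here from above
- nose (a joint): how far the sprung nose tip is pushed up into the head, m: 0 out, 0.012 fully in. Spring about 2 N to start, 5 N at 0.006. It equals the head's travel less 0.030 when the tip stands on the bare bar
- nose_tip (a point): centre of the under face of the round nose tip (28 mm diameter, on a 19 mm rod), at rest 82 mm above the table, that is 30 mm above the bar's top
- bar: big gold bar 250 (x) x 70 (y) x 40 mm high, 12.4 kg, lying loose on the stand's base plate under the head; origin at the centre of its underside, its top 52 mm above the table. Not to be shifted
- paddle: check-sample paddle, 0.16 kg: flat strip 170x32x6 mm (its x from -80 to +90) with an upright black grip block 50 (x) x 22 (y) mm centred at x = -50, top 52 mm above the underside. Origin on the underside. It lies along the bar's top, underside 52 mm above the table, grip towards the robot, tongue end (+x) under the nose
- paddle_grip (a point): place to grasp the paddle: in its grip block (22 mm wide along the paddle's y), 32 mm above the paddle's underside and 20 mm below the block's top; paddle axes
- paddle_tongue (a point): point on the paddle's tongue at x = +85 mm, 3 mm up, close to the tongue's end. At the start the tongue's top is 24 mm below the nose tip: lifted straight up by more it would catch the nose; lifted about 10 mm it can be taken out sideways to the stand's +y (100 mm clears the head) or drawn out along -x
- tray: shallow steel tray, fixed, 270 (x) x 120 (y) mm outside, walls 4 mm thick and 12 mm high, floor 4 mm thick. Origin at the centre of its underside, on the table; on the other side of the robot's middle line from the stand
- kilo_a: small gold bar 80x40x18 lying beside the stand on its open (+y) side (mm); a bystander, loose, not to be moved
- kilo_b: small gold bar 80x40x18 lying towards the right side of the table (mm); a bystander, loose, not to be moved
- marker: marker pen 115 long, 17 thick, lying beyond the tray's far end (mm); a bystander, loose, not to be moved
- calculator: pocket calculator 100x70x14, towards the back of the table (mm); a bystander, loose, not to be moved
- weight: steel check weight, 48 diameter, 71 high, towards the left side (mm); a bystander, loose, not to be moved
- mug: white mug, 80 diameter, 90 high, towards the left side (mm); a bystander, loose, not to be moved
- loupe: black loupe ring, 44 diameter, 30 high, towards the right side (mm); a bystander, loose, not to be moved
Mind the look-alikes: they are no part of the job. What is meant by the paddle is not turquoise, and is the smaller of those in its own colour.

How it is judged (in metres and radians):
On the way, in this order (a step that is already met when the one before it is completed fails the run):
1. the paddle lies flat inside its tray, released and at rest (x of paddle_grip in the frame of tray between -0.13 and 0.13 m and y of paddle_grip in the frame of tray between -0.056 and 0.056 m and x of paddle_tongue in the frame of tray between -0.13 and 0.13 m and y of paddle_tongue in the frame of tray between -0.056 and 0.056 m and angle between paddle's own z axis and vertical below 0.06 rad and height (world z) of paddle_grip between 0.03 and 0.042 m and linear speed of paddle below 0.03 m/s and contact force between each of the fingers, the arm and paddle below 0.1 N), for 0.2 s.
2. the palm plate is pressed so that the nose tip stands on the bare bar, pushed in 3.5 to 8.5 mm, for 1.5 s (value of joint nose between 0.0035 and 0.0085 m and contact force between nose and bar above 2 N and contact force between any of the fingers, the arm and head above 3 N), for 1.5 s.
At the end, for the whole second after the job is handed in: The robot is still pressing the palm plate (over 3 N); the nose tip stands on the bare bar with over 2 N and is pushed in between 3.5 and 8.5 mm, steadily; the paddle lies flat (within 0.06 rad) and at rest within the tray's walls, untouched; the bar is within 15 mm of where it was (all of step 1 and all of step 2 and distance of bar from where it was at the start of the episode below 0.015 m and velocity of joint nose between -0.01 and 0.01 m/s); the arm keeps its last pose, push and grip.
It fails at once if the nose tip is pushed all the way in (beyond 11.4 mm) (value of joint nose above 0.0114 m).
It fails at once if the paddle is dropped or thrown (linear speed of paddle above 0.6 m/s and contact force between each of the fingers, the arm and paddle below 0.1 N).
It fails at once if the big gold bar is shifted by more than 15 mm (distance of bar from where it was at the start of the episode above 0.015 m).
It fails at once if a bystander is moved by more than 25 mm (distance of any of kilo_a, kilo_b, marker, calculator, weight, mug, loupe from where it was at the start of the episode above 0.025 m).
It also fails if it takes over 62 s, if anything falls off the work surface, if the arm or the gripper's body presses on something with over 40 N, if the wrist force passes 120 N, or if a joint passes its speed limit or range.

ROBOT

A 6-joint arm with a two-finger parallel gripper is mounted at the origin on the work surface. World frame = base frame: x ahead of the robot, y to its left, z up, the work surface at z = 0. Lengths are in mm, angles in rad, forces in N, time in s.
With the tool pointing down it reaches from about 300 to 850 mm from the base axis. Payload 5.4 kg.
Tool frame: the origin (TCP) lies at the very end of the fingers, on their centre line; the grasp point (between the pads) lies 19 mm behind it (arm.pinch_z is the distance from the TCP to the grasp point, in mm); z points along the fingers, x is the direction in which the jaws open and shut, and the axes are right-handed (so a half turn about z gives the same grasp; the last joint's range is limited). The gripper opens to 85 mm and grips with 20 to 120 N. Pads are 22 mm wide; open, the fingers measure 114 mm over their backs; the gripper's body (76 mm by 85 mm) begins 54 mm behind the grasp point. The pads swing forward as they close: fully open they stand 13 mm farther back than shut.
Start: joints at [0.962, 0.158, 1.597, -0, 1.386, -0.21], TCP at [223.288, 529.857, 231.299] pointing down, gripper open.
Joint ranges: [-2.91, 2.91], [-0.94, 2.29], [0.18, 2.7], [-1.29, 4.43], [0.17, 2.64], [-3, 3]. Speed limits (rad/s): [2.57, 2.57, 3.14, 3.14, 3.14, 3.14].

INTERFACE

Orientations are given as a unit quaternion [w, x, y, z].
In Python, from bench import telemetry, vision, arm gives the robot as it stands.
- The arm moves only by the tool drive_tool, never from a script. Its argument "commands" is a list of rows, each an object with "xyz": the shift along the tool's x, y, z in cm, a list of three; "rotation": the turn, a rotation vector about the tool's x, y, z in rad, a list of three. In form: [{"xyz": [dx, dy, dz], "rotation": [wx, wy, wz]}, ...]. A call has exactly 8 rows; each row is the pose to reach, as a shift and turn from the pose commanded when the call began, along the tool's axes at that moment; what a row does not reach only later rows make up. A row lasts 1/8 s, in which the tool goes at most 62.5 mm and 10.7 degrees, less where a joint would pass 70% of its speed; a pose out of reach is approached as far as the arm can. A call with a gripper value outside its range is refused whole. "fingers" is the closure, from 0 (fully open) to 1 (shut), set as the call begins (left out, the last holds). The fingers move at their own pace and stop on an object; "force" is the grip in N (left out, the last holds). Time passes only in rows, so rows that repeat a pose let the fingers close, or fill a call up. It gives the time, the measured TCP pose, the force and the opening at its end, in the units of the state.
- telemetry.read_state(): the state, without advancing time (a new reading comes with each control period).
- vision.get_image(name): name is "side" or "top" or "wrist"; returns (picture, depth): 400x640x3 uint8, red, green, blue; 400x640 float32, mm along the optical axis (not along the pixel's ray), 0 where there is no reading.
- vision.get_calibration(name): a dict with "intrinsics" (3x3 intrinsics, pixels), "D" ([k1, k2, p1, p2, k3] as OpenCV has them; the pictures are not rectified), "view" (4x4, takes a point from world to camera coordinates). Camera axes: x right, y down, z forward; pixel columns grow to the right and rows downward; lengths in mm; the calibration is good to about 2 mm. A picture is of the moment at which its call begins: read the wrist's pose just before it. get_calibration takes no time and is no camera call; for the wrist camera it gives the pose at the moment of the call.
- arm.sign_off(): hands the job in, once; it reports no verdict.
The state is a dict: "t": time; "joints": joint angles; "qvel": joint speeds; "effort": joint torques, N m; "eef_pos": TCP position; "tcp_rot": TCP orientation; "ft_force": force on the tool from outside, world axes, zero at the start; "ft_torque": the same for the moment, N m; "gripper_width": opening from 0.0 (shut) to 1.0 (fully open).
Only numpy, scipy, OpenCV 4.12 (cv2) and the standard library are available. Lean on these libraries where they do the work, as an engineer would, in place of code of your own. Each camera call takes 0.05 s, during which the arm holds its last target.

## Working session

There is one attempt and no reset: what is moved stays moved. The work goes in short steps, Python scripts to look and compute and a tool call to move; the robot and the scene stay as the last step left them, time stands still between calls to the robot, and variables do not carry over. Pictures are saved under pics/ and viewed, and the job is handed in when it is done.

Besides the shell and the picture viewer there is one more tool, called after ">>>" as name([rows], argument=value, ...), one row to a line, values as JSON. drive_tool: Moves the arm, as the interface text tells. Its arguments: {"type":"object","properties":{"commands":{"type":"array"},"fingers":{"type":"number"},"force":{"type":"number"}},"required":["commands"]}

```bash
mkdir -p pics; cat > h.py <<'E'
from bench import telemetry, vision, arm
import numpy as np, cv2
from scipy.spatial.transform import Rotation as R
def cap(n,f):
    c=vision.get_calibration(n); im,d=vision.get_image(n)
    np.savez('pics/'+f+'.npz',im=im,d=d,K=c['intrinsics'],D=c['D'],V=c['view'])
    cv2.imwrite('pics/'+f+'.png',im[:,:,::-1]); return im,d,c
def load(f): return np.load('pics/'+f+'.npz')
def ray(z,uv):
    p=cv2.undistortPoints(np.array(uv,float).reshape(-1,1,2),z['K'],z['D']).reshape(-1,2)
    V=z['V']; Rm=V[:3,:3]; o=-Rm.T@V[:3,3]
    return o,np.c_[p,np.ones(len(p))]@Rm   # dir with unit depth
def onplane(z,uv,h):
    o,d=ray(z,uv); return o+d*((h-o[2])/d[:,2])[:,None]
def bydepth(z,uv):
    o,d=ray(z,uv); uv=np.array(uv).reshape(-1,2).astype(int); return o+d*z['d'][uv[:,1],uv[:,0]][:,None]
def cloud(z):
    h,w=z['d'].shape; u,v=np.meshgrid(np.arange(w),np.arange(h)); 
    o,d=ray(z,np.c_[u.ravel(),v.ravel()]); P=o+d*z['d'].ravel()[:,None]; return P.reshape(h,w,3)
E
python3 - <<'E'
from h import *
s=telemetry.read_state(); print(s)
for n in ['side','top','wrist']:
    c=cap(n,n+'0')[2]; V=c['view']; print(n, -V[:3,:3].T@V[:3,3], V[2,:3])
E
```

```text
{'t': 0.0, 'joints': array([ 9.61911141e-01,  1.59049141e-01,  1.59823423e+00, -2.37345376e-06,
        1.38619237e+00, -2.10128734e-01]), 'qvel': array([-0.00055672,  0.00063281, -0.00049634,  0.00051068,  0.00061071,
        0.0008275 ]), 'effort': array([-1.56477374e-03, -3.95986462e+01, -3.31435525e+01, -3.50883874e-04,
        8.23855691e-03, -1.87636402e-06]), 'eef_pos': array([222.94249574, 529.37172114, 230.31584556]), 'tcp_rot': array([ 3.46726666e-04,  8.33147953e-01,  5.53049367e-01, -8.75376440e-04]), 'ft_force': array([-0.22876578, -0.44048707,  0.22618846]), 'ft_torque': array([0.04008585, 0.05524876, 0.03386173]), 'gripper_width': 1.0005058322026907}
side [ 975.6172258  -942.57587618  929.16161179] [-0.35547438  0.73998937 -0.57101112]
top [ 383.35926629   20.28837814 1509.34515211] [ 0.07900907  0.01529965 -0.99675648]
wrist [161.64918474 555.52290678 372.75887881] [ 0.24017736 -0.10296835 -0.96525248]
```

View pics/side0.png

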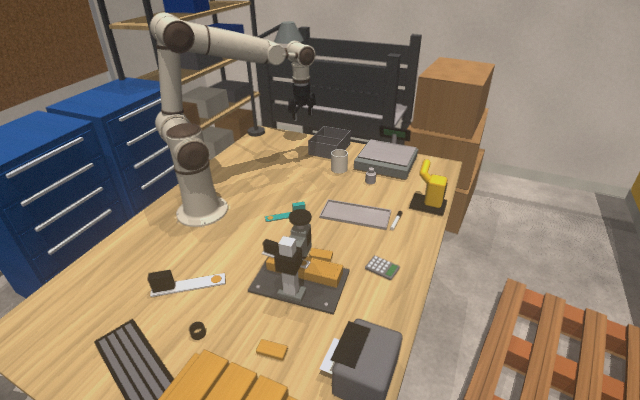

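View pics/top0.png

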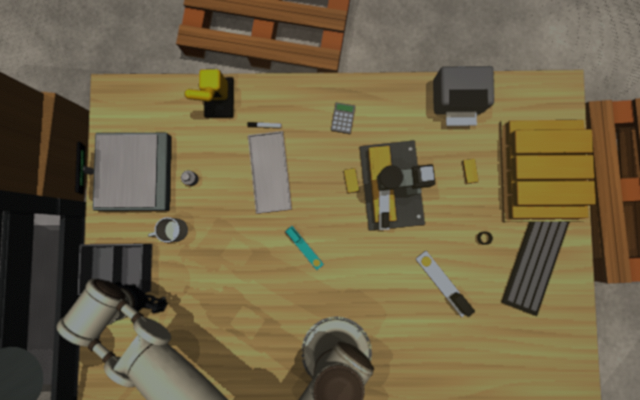

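View pics/wrist0.png

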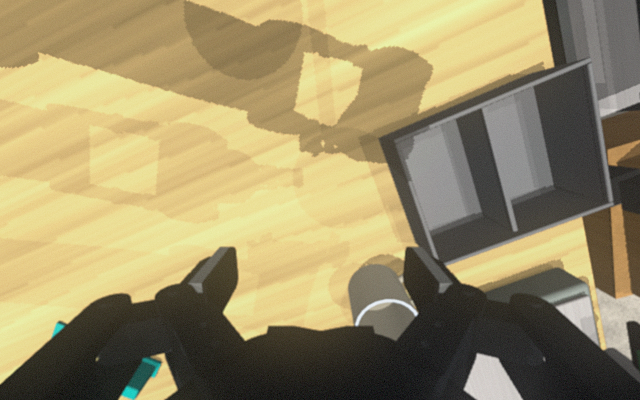

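The top view (image up = +x, left = +y) shows the stand at about (392,185), with the bar at (383,185). The white paddle's grip is at about (384,220), the tray at (269,172) and kilo_a at (351,180). The turquoise paddle and the larger white one at (445,285) are decoys. Next I'll enlarge the region and measure it.

```bash
python3 - <<'E'
from h import *
z=load('top0')
im=z['im'][:,:,::-1]
c=im[130:245,235:455]; cv2.imwrite('pics/topz.png',cv2.resize(c,None,fx=3.5,fy=3.5,interpolation=cv2.INTER_CUBIC))
P=cloud(z)
for n,uv in dict(table=(330,200),trayfloor=(269,172),palm=(390,176),grip=(384,222),bar=(381,152),base=(410,215),kiloa=(351,180)).items():
    print(n,P[uv[1],uv[0]].round(1))
z=load('side0'); P=cloud(z)
c=z['im'][190:320,230:410,::-1]; cv2.imwrite('pics/sidez.png',cv2.resize(c,None,fx=4,fy=4,interpolation=cv2.INTER_CUBIC))
for n,uv in dict(table=(300,230),trayfloor=(355,213),palm=(300,215)).items(): print(n,P[uv[1],uv[0]].round(1))
E
```

```text
table [504.1  19.6   0.6]
trayfloor [600.6 227.7   3.4]
palm [ 551.9 -151.   250.5]
grip [ 425.8 -150.2  102.6]
bar [ 660.3 -150.6   42.3]
base [ 451.9 -248.9    9.4]
kiloa [570.3 -51.5  16.3]
table [ 558.5 -175.2  208.3]
trayfloor [598.2 228.7   2.6]
palm [ 551.5 -156.8  249.9]
```

View pics/topz.png

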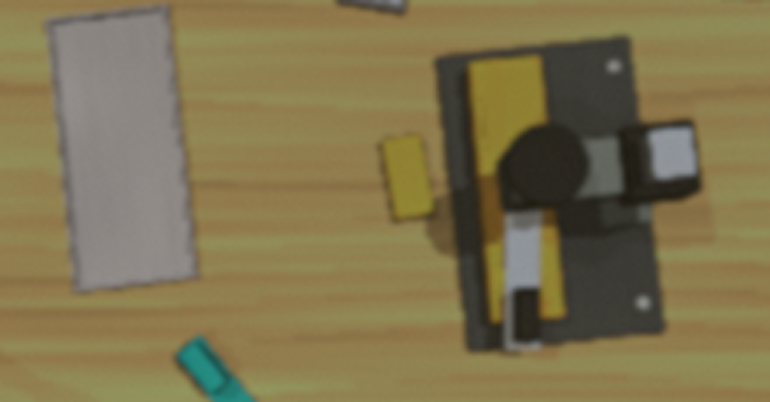

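View pics/sidez.png

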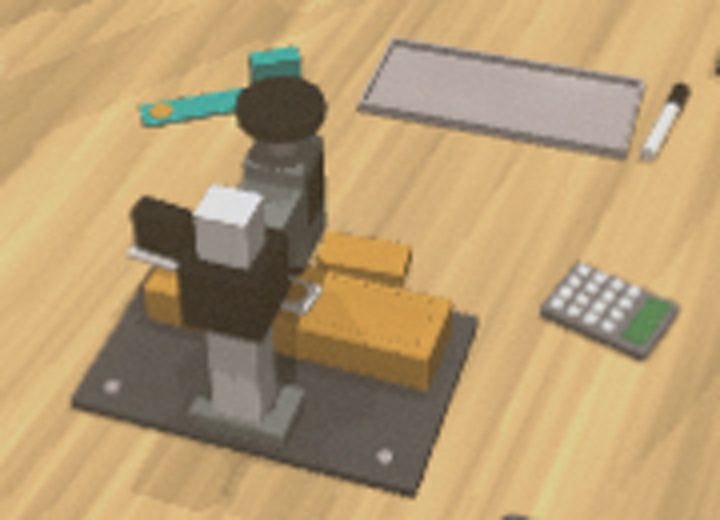

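The enlargements show the bar turned slightly from the world axes. The paddle overlaps the bar's near end, with the grip at (384,220), and its tongue shows past the nose in the side view. Now the poses, using masks.

```bash
python3 - <<'E'
from h import *
def rect(pts):
    (c,s,a)=cv2.minAreaRect(pts.astype(np.float32)); 
    b=cv2.boxPoints((c,s,a)); e0=b[1]-b[0]; e1=b[2]-b[1]
    L=e0 if np.linalg.norm(e0)>np.linalg.norm(e1) else e1
    y=np.degrees(np.arctan2(L[1],L[0])); y=(y+90)%180-90
    return np.array(c).round(1),np.sort(s).round(1),round(y,2)
for f in ['top0','side0']:
    z=load(f); P=cloud(z); im=z['im']
    hsv=cv2.cvtColor(im,cv2.COLOR_RGB2HSV)
    H,S,Vv=[hsv[...,i].astype(int) for i in range(3)]
    v,u=np.mgrid[0:400,0:640]
    def show(name,mask,h):
        n,l,st,ce=cv2.connectedComponentsWithStats(mask.astype(np.uint8))
        if n<2: print(f,name,'none');return
        k=1+np.argmax(st[1:,4]); m=l==k
        cnt=max(cv2.findContours(m.astype(np.uint8),0,1)[0],key=len).reshape(-1,2)
        q=onplane(z,cnt,h)[:,:2]
        print(f,name,st[k,4],rect(q),'depth z med',np.median(P[m][:,2]).round(1), 'bbox',st[k,:4])
    X,Y,Z=P[...,0],P[...,1],P[...,2]
    roi=(X>300)&(X<800)
    show('tray',roi&(Y>140)&(Y<320)&(X<760)&(X>440)&(S<60),12)
    st=roi&(Y<-80)&(Y>-330)&(X>380)&(X<720)
    show('bar',st&(S>130)&(H<30)&(Z>30)&(Z<75),52)
    show('griptop',st&(Z>92)&(Z<112)&(X<480)&(Vv<90),104)
    show('strip',st&(S<70)&(Z>45)&(Z<75)&(Vv>110),58)
    show('palm',st&(Z>238)&(Vv<90)&(Y>-220),250)
    show('base',st&(Z>5)&(Z<25)&(S<110)&(Vv<140),12)
    show('kilo_a',(X>480)&(X<680)&(Y>-85)&(Y<0)&(S>130)&(Z>9)&(Z<40),18)
E
```

```text
top0 tray 2749 (array([600.5, 226.2]), array([120. , 268.8]), np.float32(6.52)) depth z med 4.9 bbox [248 132  43  81]
top0 bar 758 (array([ 553.6, -151.5]), array([ 71., 249.]), np.float32(4.35)) depth z med 51.6 bbox [369 146  23  77]
top0 griptop 103 (array([ 433.6, -156.4]), array([18.8, 47.4]), np.float32(-0.77)) depth z med 104.0 bbox [383 212   7  16]
top0 strip 188 (array([ 489. , -156.5]), array([32.6, 72. ]), np.float32(-0.71)) depth z med 57.2 bbox [379 192  11  23]
top0 palm 446 (array([ 549.9, -154.6]), array([64.2, 66.9]), np.float32(-45.29)) depth z med 249.4 bbox [380 165  24  24]
top0 base 1279 (array([ 553.7, -187.6]), array([189.6, 291.4]), np.float32(4.82)) depth z med 11.5 bbox [360 140  58  91]
top0 kilo_a 302 (array([569.3, -51.5]), array([43.1, 80. ]), np.float32(10.06)) depth z med 17.9 bbox [343 168  17  25]
side0 tray 1312 (array([602.4, 215.5]), array([131.1, 269.4]), np.float32(6.51)) depth z med 4.0 bbox [320 199  71  30]
side0 bar 734 (array([ 617.9, -162.8]), array([ 87.9, 135.5]), np.float32(3.65)) depth z med 50.5 bbox [298 257  45  28]
side0 griptop 90 (array([ 438.8, -166.6]), array([31.1, 50.6]), np.float32(3.99)) depth z med 101.8 bbox [263 240  15   9]
side0 strip 100 (array([ 567.4, -273.3]), array([35.8, 45.8]), np.float32(28.42)) depth z med 58.5 bbox [283 283  16  10]
side0 palm 288 (array([ 553.8, -165.3]), array([62.7, 78.2]), np.float32(-64.85)) depth z med 249.3 bbox [289 209  22  17]
side0 base 1909 (array([ 556.2, -197.1]), array([191.2, 290.4]), np.float32(6.36)) depth z med 12.2 bbox [248 261 101  53]
side0 kilo_a 207 (array([572. , -61.2]), array([47.3, 80.2]), np.float32(10.45)) depth z med 16.7 bbox [309 248  24  12]
```

```bash
cat >> h.py <<'E'
def Raz(a):
    a=np.radians(a); x=np.array([np.cos(a),np.sin(a),0]); z=np.array([0,0,-1.]); return np.c_[x,np.cross(z,x),z]
def plan(p,az,p0=None,R0=None):
    s=telemetry.read_state()
    if p0 is None: p0=s['eef_pos']
    if R0 is None: q=s['tcp_rot']; R0=R.from_quat([q[1],q[2],q[3],q[0]]).as_matrix()
    d=R0.T@(np.array(p)-p0)/10; w=R.from_matrix(R0.T@Raz(az)).as_rotvec()
    print('xyz cm',d.round(2),'rot',w.round(3)); return d,w
E
python3 - <<'E'
from h import *
s=telemetry.read_state(); q=s['tcp_rot']; M=R.from_quat([q[1],q[2],q[3],q[0]]).as_matrix(); print(np.degrees(np.arctan2(M[1,0],M[0,0])),s['eef_pos'],s['t'])
plan([425,-156,270],89.3,np.array([223.288,529.857,231.299]))
E
```

```text
67.14904575352156 [223.01286526 529.48601494 230.54726803] 0.15
xyz cm [-55.38  45.22  -3.81] rot [-0.001  0.001 -0.387]
```

>>> drive_tool([
  {"xyz": [-1,0.8,-3],"rotation": [0,0,-0.03]},
  {"xyz": [-4,3.2,-3.8],"rotation": [0,0,-0.08]},
  {"xyz": [-8,6.5,-3.8],"rotation": [0,0,-0.14]},
  {"xyz": [-12,9.8,-3.8],"rotation": [0,0,-0.2]},
  {"xyz": [-16,13,-3.8],"rotation": [0,0,-0.26]},
  {"xyz": [-20,16.3,-3.8],"rotation": [0,0,-0.32]},
  {"xyz": [-24,19.6,-3.8],"rotation": [0,0,-0.36]},
  {"xyz": [-28,22.8,-3.8],"rotation": [0,0,-0.387]},
], fingers=0)

```text
t: 1.15
eef_pos: [324.7, 181.7, 269.2]
tcp_rot: [0.0, 0.711, 0.703, 0.0]
ft_force: [1.0, 0.4, -0.0]
gripper_width: 0.997
```

>>> drive_tool([
  {"xyz": [-4.5,1.4,0],"rotation": [0,0,0]},
  {"xyz": [-9.5,3,0],"rotation": [0,0,0]},
  {"xyz": [-14.5,4.5,0],"rotation": [0,0,0]},
  {"xyz": [-19.5,6,0],"rotation": [0,0,0]},
  {"xyz": [-24.5,7.5,0],"rotation": [0,0,0]},
  {"xyz": [-29,9,0],"rotation": [0,0,0]},
  {"xyz": [-32.5,10,0],"rotation": [0,0,0]},
  {"xyz": [-33.7,10.4,0],"rotation": [0,0,0]},
])

```text
t: 2.15
eef_pos: [424.6, -156.3, 268.8]
tcp_rot: [-0.001, 0.712, 0.702, -0.0]
ft_force: [-0.6, 1.5, -0.2]
gripper_width: 1.0
```

```bash
python3 - <<'E'
from h import *
s=telemetry.read_state(); print(s['eef_pos'],s['joints'],s['tcp_rot'])
cap('wrist','w1')
E
```

```text
[ 424.61127732 -156.34493136  268.84883628] [-6.20970035e-01 -1.94417037e-01  1.87088394e+00 -2.76544810e-05
  1.46623872e+00 -2.17771744e+00] [-5.45977591e-04  7.12055211e-01  7.02123256e-01 -1.08492973e-04]
```

View pics/w1.png

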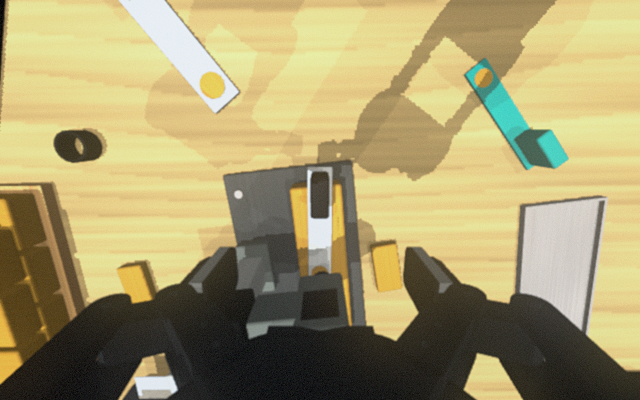

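The wrist view shows the paddle's grip at about (319,195) and the strip at (320,235), with its tongue going under the head. kilo_a is at (386,267). I'll measure the grip from this view.

```bash
python3 - <<'E'
from h import *
z=load('w1'); V=z['V']; print('cam',-V[:3,:3].T@V[:3,3])
P=cloud(z); hsv=cv2.cvtColor(z['im'],cv2.COLOR_RGB2HSV)
v,u=np.mgrid[0:400,0:640]
m=(u>300)&(u<340)&(v>160)&(v<230)
X,Y,Z=P[...,0],P[...,1],P[...,2]
for n,mm,h in [('griptop',m&(Z>98)&(Z<110),104),('strip',(u>295)&(u<345)&(v>160)&(v<280)&(Z>54.5)&(Z<66)&(hsv[...,1]<60),58)]:
    cnt=max(cv2.findContours(mm.astype(np.uint8),0,1)[0],key=len).reshape(-1,2)
    q=onplane(z,cnt,h)[:,:2].astype(np.float32); print(n,mm.sum(),cv2.minAreaRect(q),q.min(0),q.max(0),np.median(Z[mm]))
    print(np.median(P[mm],0))
# strip edges at several rows
for v0 in [180,190,200,210,225,235,245,255]:
    w=(hsv[v0,:,1]<60)&(hsv[v0,:,2]>120)&(np.arange(640)>295)&(np.arange(640)<345)
    i=np.where(w)[0]
    if len(i): print(v0,i.min(),i.max(),onplane(z,[(i.min()-.5,v0),(i.max()+.5,v0)],58).round(1).tolist())
E
```

```text
cam [ 358.11292025 -155.17965755  411.25224706]
griptop 794 ((431.7148742675781, -156.77969360351562), (21.38224220275879, 48.15945053100586), 89.76652526855469) [ 407.597   -167.40955] [ 455.83322 -146.00046] 103.4810134798833
[ 430.79715338 -156.41099239  103.48101348]
strip 1543 ((478.64886474609375, -157.5135498046875), (31.60871124267578, 152.60719299316406), 89.056884765625) [ 402.25485 -173.81918] [ 554.71704 -140.74934] 57.74075131972825
[ 494.81398953 -158.27890806   57.74075132]
180 307 332 [[420.1, -173.6, 58.0], [420.5, -140.1, 58.0]]
190 308 331 [[433.3, -172.7, 58.0], [433.7, -141.4, 58.0]]
200 308 331 [[446.7, -173.0, 58.0], [447.1, -141.5, 58.0]]
210 308 331 [[460.4, -173.3, 58.0], [460.8, -141.5, 58.0]]
225 308 331 [[481.4, -173.8, 58.0], [481.8, -141.5, 58.0]]
235 308 331 [[495.8, -174.2, 58.0], [496.2, -141.5, 58.0]]
245 308 331 [[510.4, -174.5, 58.0], [510.8, -141.6, 58.0]]
255 308 330 [[525.4, -174.9, 58.0], [525.8, -143.0, 58.0]]
```

>>> drive_tool([
  {"xyz": [0,0.4,1],"rotation": [0,0,0]},
  {"xyz": [0,0.7,4],"rotation": [0,0,0]},
  {"xyz": [0,0.7,8],"rotation": [0,0,0]},
  {"xyz": [0,0.7,12],"rotation": [0,0,0]},
  {"xyz": [0,0.7,15.5],"rotation": [0,0,0]},
  {"xyz": [0,0.7,18.5],"rotation": [0,0,0]},
  {"xyz": [0,0.7,20],"rotation": [0,0,0]},
  {"xyz": [0,0.7,20.3],"rotation": [0,0,0]},
])

```text
t: 3.2
eef_pos: [431.2, -153.9, 65.6]
tcp_rot: [-0.001, 0.711, 0.703, -0.0]
ft_force: [-0.2, 0.1, -0.0]
gripper_width: 1.0
```

>>> drive_tool([
  {"xyz": [0,0,0],"rotation": [0,0,0]},
  {"xyz": [0,0,0],"rotation": [0,0,0]},
  {"xyz": [0,0,0],"rotation": [0,0,0]},
  {"xyz": [0,0,0],"rotation": [0,0,0]},
  {"xyz": [0,0,0],"rotation": [0,0,0]},
  {"xyz": [0,0,0],"rotation": [0,0,0]},
  {"xyz": [0,0,0],"rotation": [0,0,0]},
  {"xyz": [0,0,0],"rotation": [0,0,0]},
], fingers=1, force=50)

```text
t: 4.2
eef_pos: [432.2, -155.5, 67.0]
tcp_rot: [0.001, 0.711, 0.703, 0.0]
ft_force: [-1.7, -0.7, 5.5]
gripper_width: 0.252
```

```bash
python3 - <<'E'
from h import *
s=telemetry.read_state(); print(s)
cap('side','s2'); cap('wrist','w2')
z=load('s2');c=z['im'][190:320,230:410,::-1]; cv2.imwrite('pics/s2z.png',cv2.resize(c,None,fx=4,fy=4,interpolation=cv2.INTER_CUBIC))
E
```

```text
{'t': 4.2, 'joints': array([-6.09339885e-01,  6.31718249e-02,  2.05406987e+00, -2.55619160e-04,
        1.02292628e+00, -2.16821787e+00]), 'qvel': array([-0.00039115,  0.00012956,  0.00084781, -0.00059718,  0.00178415,
       -0.00055503]), 'effort': array([ 4.52077109e-01, -2.78486878e+01, -2.55917305e+01,  2.30514393e-01,
       -1.59188211e-01, -9.66543448e-03]), 'eef_pos': array([ 432.22593288, -155.53274861,   67.03960064]), 'tcp_rot': array([7.20328392e-04, 7.11261048e-01, 7.02927594e-01, 2.15960879e-05]), 'ft_force': array([-1.68878258, -0.73618888,  5.47046261]), 'ft_torque': array([0.02397709, 0.15225065, 0.0138644 ]), 'gripper_width': 0.2524487828039776}
```

View pics/s2z.png

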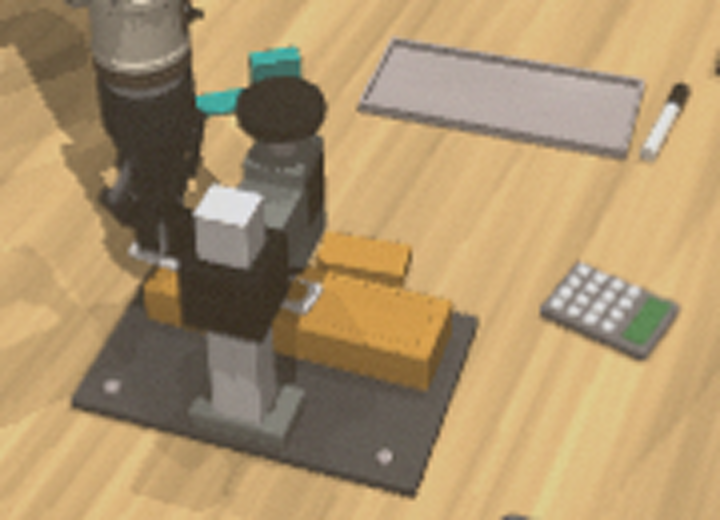

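View pics/w2.png

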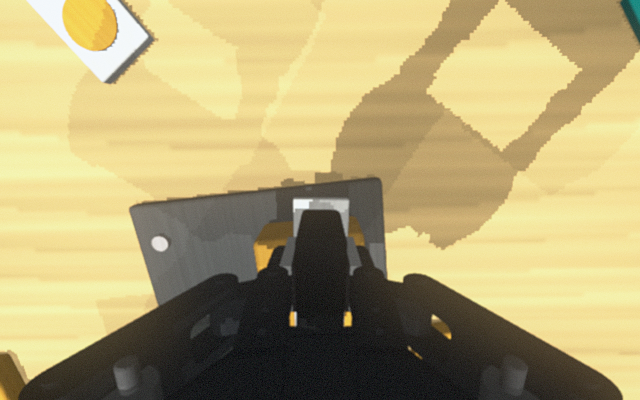

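The grip is closed on the block: the opening of 21.5 mm matches its 22 mm width, and the wrist view shows the block between the pads at (320,260). Next I'll lift it 11 mm and draw it out along -x.

>>> drive_tool([
  {"xyz": [0,0,-0.3],"rotation": [0,0,0]},
  {"xyz": [0,0,-0.7],"rotation": [0,0,0]},
  {"xyz": [0,0,-1.1],"rotation": [0,0,0]},
  {"xyz": [0,0,-1.1],"rotation": [0,0,0]},
  {"xyz": [0,0,-1.1],"rotation": [0,0,0]},
  {"xyz": [0,0,-1.1],"rotation": [0,0,0]},
  {"xyz": [0,0,-1.1],"rotation": [0,0,0]},
  {"xyz": [0,0,-1.1],"rotation": [0,0,0]},
])

```text
t: 5.3
eef_pos: [431.6, -155.0, 77.2]
tcp_rot: [-0.0, 0.711, 0.703, -0.0]
ft_force: [-0.4, 0.3, -1.3]
gripper_width: 0.252
```

```bash
python3 - <<'E'
from h import *
s=telemetry.read_state(); print(s['eef_pos'],s['ft_force'],s['ft_torque'])
cap('side','s3')
z=load('s3');c=z['im'][190:320,230:410,::-1]; cv2.imwrite('pics/s3z.png',cv2.resize(c,None,fx=4,fy=4,interpolation=cv2.INTER_CUBIC))
E
```

```text
[ 431.63505174 -154.96673223   77.24193092] [-0.37595783  0.29434071 -1.33329275] [ 0.00050697  0.01655177 -0.0093626 ]
```

View pics/s3z.png

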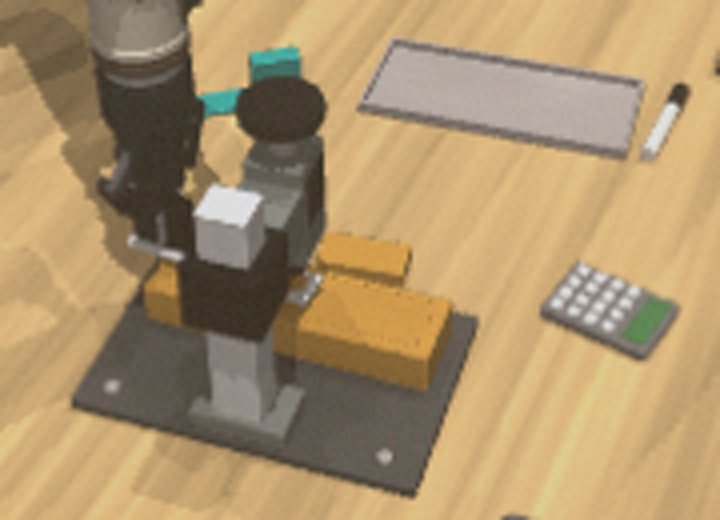

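The paddle is lifted: the load is about 1.3 N and its strip now stands clear of the bar. I'll draw it out along -x.

>>> drive_tool([
  {"xyz": [0,-0.6,0],"rotation": [0,0,0]},
  {"xyz": [0,-1.8,0],"rotation": [0,0,0]},
  {"xyz": [0,-3.2,0],"rotation": [0,0,0]},
  {"xyz": [0,-4.6,0],"rotation": [0,0,0]},
  {"xyz": [0,-6,0],"rotation": [0,0,0]},
  {"xyz": [0,-7.4,0],"rotation": [0,0,0]},
  {"xyz": [0,-8.6,0],"rotation": [0,0,0]},
  {"xyz": [0,-9,0],"rotation": [0,0,0]},
])

```text
t: 6.35
eef_pos: [340.9, -153.9, 77.2]
tcp_rot: [0.0, 0.712, 0.703, 0.0]
ft_force: [0.7, 0.4, -1.7]
gripper_width: 0.251
```

>>> drive_tool([
  {"xyz": [0,0,-0.6],"rotation": [0,0,0]},
  {"xyz": [0,0,-2],"rotation": [0,0,0]},
  {"xyz": [0,0,-3.5],"rotation": [0,0,0]},
  {"xyz": [0,0,-5],"rotation": [0,0,0]},
  {"xyz": [0,0,-6.5],"rotation": [0,0,0]},
  {"xyz": [0,0,-7.7],"rotation": [0,0,0]},
  {"xyz": [0,0,-8],"rotation": [0,0,0]},
  {"xyz": [0,0,-8],"rotation": [0,0,0]},
])

```text
t: 7.35
eef_pos: [341.7, -153.9, 157.3]
tcp_rot: [0.0, 0.711, 0.703, 0.0]
ft_force: [0.2, 0.3, -1.3]
gripper_width: 0.252
```

```bash
python3 - <<'E'
from h import *
s=telemetry.read_state(); print(s['eef_pos'],s['ft_force'],s['ft_torque'],s['joints'])
cap('top','t4')
z=load('t4');c=z['im'][130:300,235:455,::-1]; cv2.imwrite('pics/t4z.png',cv2.resize(c,None,fx=3.5,fy=3.5,interpolation=cv2.INTER_CUBIC))
E
```

```text
[ 341.73523849 -153.90823424  157.3482972 ] [ 0.20260606  0.29834198 -1.34882288] [-0.03328267  0.03283883  0.01778407] [-7.48808390e-01 -3.34015189e-01  2.20619393e+00  1.36847020e-05
  1.26931355e+00 -2.30793921e+00]
```

View pics/t4z.png

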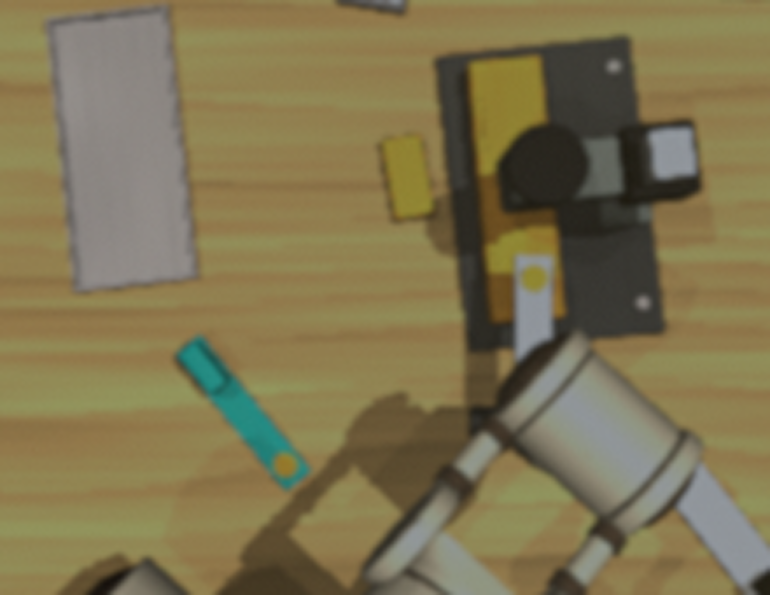

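The paddle is free of the head, with its tongue end at zoomed (534,258), and the bar has not visibly moved. I'll swing sideways to +y first and then over to the tray.

>>> drive_tool([
  {"xyz": [1,0,0],"rotation": [0,0,0]},
  {"xyz": [3.2,0,0],"rotation": [0,0,0]},
  {"xyz": [6,0.2,0],"rotation": [0,0,0]},
  {"xyz": [9.5,0.6,0],"rotation": [0,0,0]},
  {"xyz": [13,1.5,0],"rotation": [0,0,0]},
  {"xyz": [16.5,3,0],"rotation": [0,0,0]},
  {"xyz": [19.5,4.8,0],"rotation": [0,0,0]},
  {"xyz": [22,6.6,0],"rotation": [0,0,0]},
])

```text
t: 8.4
eef_pos: [410.0, 67.2, 156.8]
tcp_rot: [-0.0, 0.711, 0.703, -0.0]
ft_force: [1.3, -0.1, -0.9]
gripper_width: 0.249
```

>>> drive_tool([
  {"xyz": [2.4,2,0],"rotation": [0,0,-0.02]},
  {"xyz": [5,4.3,0],"rotation": [0,0,-0.04]},
  {"xyz": [7.8,6.8,0],"rotation": [0,0,-0.07]},
  {"xyz": [10.5,9.2,0],"rotation": [0,0,-0.1]},
  {"xyz": [13,11.3,0],"rotation": [0,0,-0.12]},
  {"xyz": [14.8,12.8,0],"rotation": [0,0,-0.126]},
  {"xyz": [15.5,13.4,0],"rotation": [0,0,-0.126]},
  {"xyz": [15.6,13.4,0],"rotation": [0,0,-0.126]},
])

```text
t: 9.4
eef_pos: [545.5, 219.9, 156.8]
tcp_rot: [-0.0, 0.665, 0.746, -0.001]
ft_force: [0.2, 0.4, -0.9]
gripper_width: 0.246
```

```bash
python3 - <<'E'
from h import *
s=telemetry.read_state(); print(s['eef_pos'],s['ft_force'],s['tcp_rot'],s['joints'])
cap('side','s5');cap('wrist','w5')
z=load('s5');c=z['im'][100:290,220:440,::-1]; cv2.imwrite('pics/s5z.png',cv2.resize(c,None,fx=3,fy=3,interpolation=cv2.INTER_CUBIC))
E
```

```text
[545.53515124 219.89585988 156.77115412] [ 0.22247856  0.38381675 -0.8529257 ] [-3.55781318e-04  6.65435499e-01  7.46455063e-01 -5.55516871e-04] [ 1.77941736e-01  2.58503307e-01  1.63260444e+00 -1.31999801e-04
  1.25179830e+00 -1.50745487e+00]
```

View pics/s5z.png

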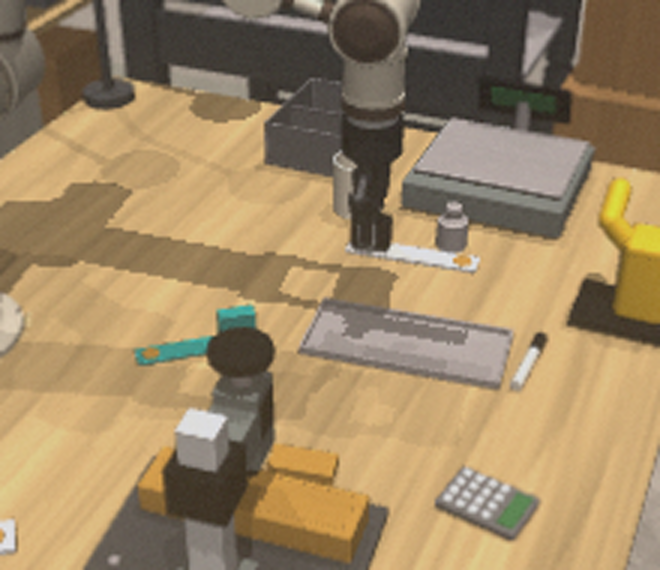

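View pics/w5.png

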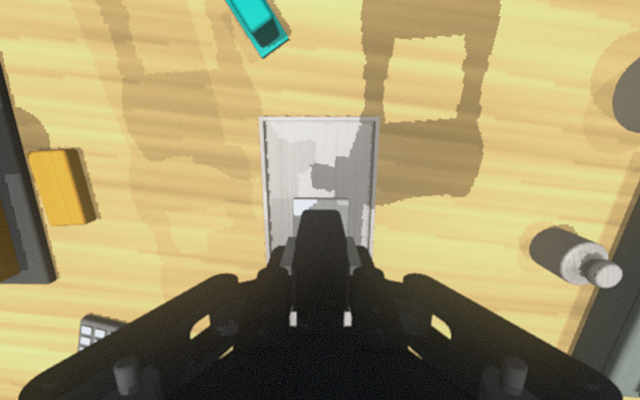

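The side view shows the paddle level above the tray. The wrist view shows it centred between the tray walls, which run from (263,118) to (378,118). I'll check its tilt and height before lowering.

```bash
python3 - <<'E'
from h import *
z=load('s5');P=cloud(z); hsv=cv2.cvtColor(z['im'],cv2.COLOR_RGB2HSV)
v,u=np.mgrid[0:400,0:640]
m=(u>335)&(u<382)&(v>178)&(v<193)&(P[...,2]>110)&(P[...,2]<170)&(hsv[...,2]>140)
Q=P[m]; print(m.sum(),np.percentile(Q,[2,50,98],axis=0).round(1))
A=np.c_[Q[:,:2]-Q[:,:2].mean(0),np.ones(len(Q))]; print(np.linalg.lstsq(A,Q[:,2],rcond=None)[0])
t=cv2.minAreaRect(Q[:,:2].astype(np.float32)); print(t)
z=load('w5');o=bydepth(z,[(270,190),(366,190),(264,119),(377,119),(320,150)]); print(o.round(1))
print(onplane(z,[(261,117),(380,117),(258,200),(378,200)],12).round(1))
E
```

```text
193 [[524.4 201.5 141.1]
 [623.2 220.7 146.4]
 [684.5 243.7 149.8]]
[-1.37410576e-03  2.69811569e-02  1.46157277e+02]
((601.7401733398438, 223.1053924560547), (171.32904052734375, 37.267303466796875), 4.424838542938232)
[[548.5 165.    2.8]
 [536.1 269.    3.7]
 [475.3 155.6  11.9]
 [462.3 267.   11.1]
 [499.5 214.3   2. ]]
[[473.7 152.6  12. ]
 [460.1 269.5  12. ]
 [558.7 154.5  12. ]
 [543.8 281.9  12. ]]
```

>>> drive_tool([
  {"xyz": [0,0,1],"rotation": [0,0,0]},
  {"xyz": [0,0,3],"rotation": [0,0,0]},
  {"xyz": [0,0,5.5],"rotation": [0,0,0]},
  {"xyz": [0,0,8],"rotation": [0,0,0]},
  {"xyz": [0,0,10],"rotation": [0,0,0]},
  {"xyz": [0,0,11.8],"rotation": [0,0,0]},
  {"xyz": [0,0,12.8],"rotation": [0,0,0]},
  {"xyz": [0,0,13.2],"rotation": [0,0,0]},
])

```text
t: 10.5
eef_pos: [546.0, 219.7, 24.8]
tcp_rot: [-0.0, 0.666, 0.746, -0.0]
ft_force: [-0.1, 0.4, -1.0]
gripper_width: 0.25
```

>>> drive_tool([
  {"xyz": [0,0,0.1],"rotation": [0,0,0]},
  {"xyz": [0,0,0.2],"rotation": [0,0,0]},
  {"xyz": [0,0,0.3],"rotation": [0,0,0]},
  {"xyz": [0,0,0.4],"rotation": [0,0,0]},
  {"xyz": [0,0,0.5],"rotation": [0,0,0]},
  {"xyz": [0,0,0.5],"rotation": [0,0,0]},
  {"xyz": [0,0,0.5],"rotation": [0,0,0]},
  {"xyz": [0,0,0.5],"rotation": [0,0,0]},
])

```text
t: 11.5
eef_pos: [546.2, 219.7, 20.4]
tcp_rot: [0.0, 0.666, 0.746, 0.0]
ft_force: [-0.4, 0.3, -1.0]
gripper_width: 0.25
```

>>> drive_tool([
  {"xyz": [0,0,0.05],"rotation": [0,0,0]},
  {"xyz": [0,0,0.1],"rotation": [0,0,0]},
  {"xyz": [0,0,0.15],"rotation": [0,0,0]},
  {"xyz": [0,0,0.2],"rotation": [0,0,0]},
  {"xyz": [0,0,0.2],"rotation": [0,0,0]},
  {"xyz": [0,0,0.2],"rotation": [0,0,0]},
  {"xyz": [0,0,0.2],"rotation": [0,0,0]},
  {"xyz": [0,0,0.2],"rotation": [0,0,0]},
])

```text
t: 12.5
eef_pos: [546.1, 219.7, 19.1]
tcp_rot: [-0.0, 0.666, 0.746, -0.0]
ft_force: [-4.7, -0.9, 6.1]
gripper_width: 0.252
```

Contact is confirmed: force +6 N at TCP height 19.1, where 19 was expected. Releasing part-way.

>>> drive_tool([
  {"xyz": [0,0,-0.05],"rotation": [0,0,0]},
  {"xyz": [0,0,-0.1],"rotation": [0,0,0]},
  {"xyz": [0,0,-0.1],"rotation": [0,0,0]},
  {"xyz": [0,0,-0.1],"rotation": [0,0,0]},
  {"xyz": [0,0,-0.1],"rotation": [0,0,0]},
  {"xyz": [0,0,-0.1],"rotation": [0,0,0]},
  {"xyz": [0,0,-0.1],"rotation": [0,0,0]},
  {"xyz": [0,0,-0.1],"rotation": [0,0,0]},
], fingers=0.5)

```text
t: 13.5
eef_pos: [546.1, 219.7, 19.3]
tcp_rot: [0.0, 0.666, 0.746, -0.0]
ft_force: [-1.5, -0.3, -1.2]
gripper_width: 0.501
```

>>> drive_tool([
  {"xyz": [0,0,-0.5],"rotation": [0,0,0]},
  {"xyz": [0,0,-2],"rotation": [0,0,0]},
  {"xyz": [0,0,-5],"rotation": [0,0,0]},
  {"xyz": [0,0,-9],"rotation": [0,0,0]},
  {"xyz": [0,0,-14],"rotation": [0,0,0]},
  {"xyz": [0,0,-19],"rotation": [0,0,0]},
  {"xyz": [0,0,-23],"rotation": [0,0,0]},
  {"xyz": [0,0,-25],"rotation": [0,0,0]},
])

```text
t: 14.5
eef_pos: [547.2, 219.9, 274.1]
tcp_rot: [0.002, 0.666, 0.746, 0.002]
ft_force: [0.9, 0.2, 0.4]
gripper_width: 0.5
```

```bash
python3 - <<'E'
from h import *
s=telemetry.read_state(); print(s['eef_pos'],s['ft_force'],s['gripper_width'])
cap('side','s6');cap('wrist','w6')
z=load('s6');c=z['im'][100:290,220:440,::-1]; cv2.imwrite('pics/s6z.png',cv2.resize(c,None,fx=3,fy=3,interpolation=cv2.INTER_CUBIC))
P=cloud(z); hsv=cv2.cvtColor(z['im'],cv2.COLOR_RGB2HSV)
for n,h in(('s6',0),('w6',0)):
    z=load(n);P=cloud(z);Z=P[...,2];X,Y=P[...,0],P[...,1]
    m=(X>460)&(X<740)&(Y>160)&(Y<290)&(Z>50)&(Z<64)&(z['d']>0); print(n,'grip top',m.sum(),np.median(P[m],0), P[m][:,:2].min(0),P[m][:,:2].max(0))
    m=(X>440)&(X<740)&(Y>172)&(Y<280)&(Z>7.5)&(Z<14)&(cv2.cvtColor(z['im'],cv2.COLOR_RGB2HSV)[...,2]>150)
    print('strip',m.sum(),np.median(P[m],0))
E
```

```text
[547.15953732 219.92302974 274.0526426 ] [0.93634703 0.22835187 0.35320488] 0.4996491972797648
s6 grip top 47 [550.7640122  214.25823812  54.5675006 ] [524.58618748 201.90470613] [574.53773535 229.11686921]
strip 178 [626.27544225 221.40491501   9.78555257]
w6 grip top 606 [546.73871454 220.28649637  55.42392783] [521.86511562 208.22326158] [571.98254293 233.31815096]
strip 2136 [614.11876622 228.99083379  10.12945819]
```

View pics/s6z.png

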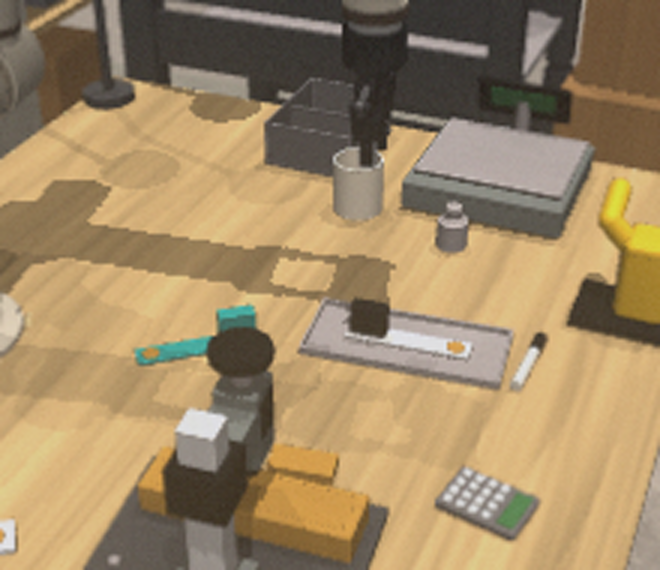

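View pics/w6.png

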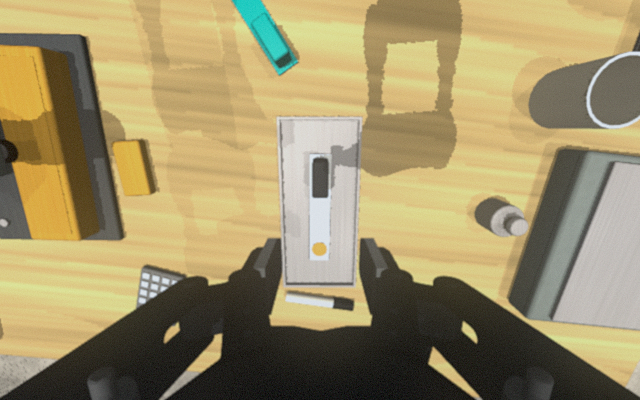

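The paddle lies flat in the tray, with its grip at wrist (319,177) and tongue end at (319,250). The tops measure 55.4 (grip) and 10.1 mm (strip), against 56 and 10 expected. Now I'll move to the palm plate with the fingers shut.

>>> drive_tool([
  {"xyz": [-0.5,0,-1.5],"rotation": [0,0,0]},
  {"xyz": [-2,-0.2,-4],"rotation": [0,0,0]},
  {"xyz": [-5,-0.5,-6],"rotation": [0,0,0]},
  {"xyz": [-8.5,-0.9,-6.5],"rotation": [0,0,0]},
  {"xyz": [-12.5,-1.3,-6.5],"rotation": [0,0,0]},
  {"xyz": [-16.5,-1.7,-6.5],"rotation": [0,0,0]},
  {"xyz": [-20,-2,-6.5],"rotation": [0,0,0]},
  {"xyz": [-22,-2.2,-6.5],"rotation": [0,0,0]},
], fingers=1)

```text
t: 15.6
eef_pos: [548.9, -3.0, 333.8]
tcp_rot: [-0.001, 0.666, 0.746, -0.0]
ft_force: [0.1, -0.2, -0.4]
gripper_width: -0.005
```

```bash
python3 - <<'E'
from h import *
s=telemetry.read_state(); print(s['eef_pos'],s['ft_force'],s['gripper_width'])
cap('wrist','w7')
z=load('w7');P=cloud(z);m=(P[...,2]>243)&(P[...,2]<256)&(P[...,1]<-90)&(P[...,0]>450)&(P[...,0]<650)
cnt=max(cv2.findContours(m.astype(np.uint8),0,1)[0],key=len).reshape(-1,2)
q=onplane(z,cnt,250)[:,:2].astype(np.float32); print(m.sum(),cv2.minEnclosingCircle(q),cv2.minAreaRect(q),np.median(P[m],0))
E
```

```text
[548.90486411  -3.01025733 333.8020461 ] [ 0.06010114 -0.24296697 -0.37380561] -0.00471098416559315
5199 ((549.3436889648438, -152.81027221679688), 35.37759780883789) ((549.1572265625, -152.95135498046875), (66.3546142578125, 70.39911651611328), 22.24580192565918) [ 547.75966274 -153.10391874  249.74460515]
```

View pics/w7.png

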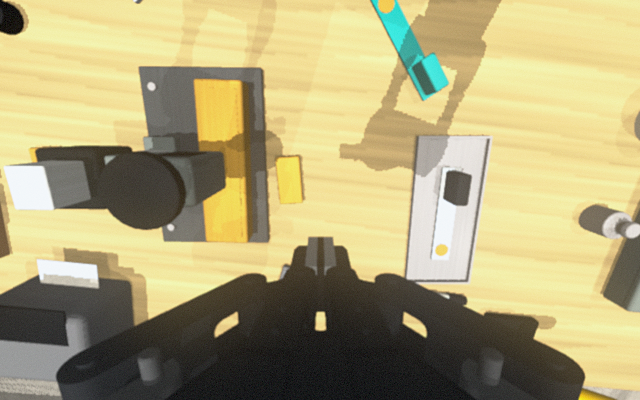

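The wrist view shows the palm disc at about (144,190), with its centre at (550,-153) and a height of 250 mm. The bar is bare and the paddle is in the tray. I'll move above the palm.

>>> drive_tool([
  {"xyz": [-2.5,-0.3,0],"rotation": [0,0,0]},
  {"xyz": [-6,-0.6,0],"rotation": [0,0,0]},
  {"xyz": [-10,-1.1,0],"rotation": [0,0,0]},
  {"xyz": [-13,-1.4,0.5],"rotation": [0,0,0]},
  {"xyz": [-14.6,-1.6,2],"rotation": [0,0,0]},
  {"xyz": [-14.9,-1.6,4],"rotation": [0,0,0]},
  {"xyz": [-14.9,-1.6,6],"rotation": [0,0,0]},
  {"xyz": [-14.9,-1.6,7],"rotation": [0,0,0]},
])

```text
t: 16.65
eef_pos: [549.7, -149.9, 262.0]
tcp_rot: [-0.002, 0.665, 0.747, -0.0]
ft_force: [0.5, -0.2, -0.3]
gripper_width: -0.001
```

>>> drive_tool([
  {"xyz": [0,0,0.3],"rotation": [0,0,0]},
  {"xyz": [0,0,0.6],"rotation": [0,0,0]},
  {"xyz": [0,0,0.9],"rotation": [0,0,0]},
  {"xyz": [0,0,1.2],"rotation": [0,0,0]},
  {"xyz": [0,0,1.5],"rotation": [0,0,0]},
  {"xyz": [0,0,1.7],"rotation": [0,0,0]},
  {"xyz": [0,0,1.7],"rotation": [0,0,0]},
  {"xyz": [0,0,1.7],"rotation": [0,0,0]},
])

```text
t: 17.65
eef_pos: [550.5, -151.3, 247.9]
tcp_rot: [0.0, 0.666, 0.746, 0.0]
ft_force: [-1.7, 1.0, 5.0]
gripper_width: -0.001
```

```bash
python3 - <<'E'
from h import *
s=telemetry.read_state(); print(s['t'],s['eef_pos'],s['ft_force'],s['ft_torque'],s['gripper_width'])
cap('side','s8')
z=load('s8');c=z['im'][170:320,230:410,::-1]; cv2.imwrite('pics/s8z.png',cv2.resize(c,None,fx=4,fy=4,interpolation=cv2.INTER_CUBIC))
E
```

```text
17.65 [ 550.54845637 -151.33807082  247.94264875] [-1.72449931  1.01918708  5.01111864] [0.08186924 0.30370876 0.01798453] -0.0010200115434581328
```

View pics/s8z.png

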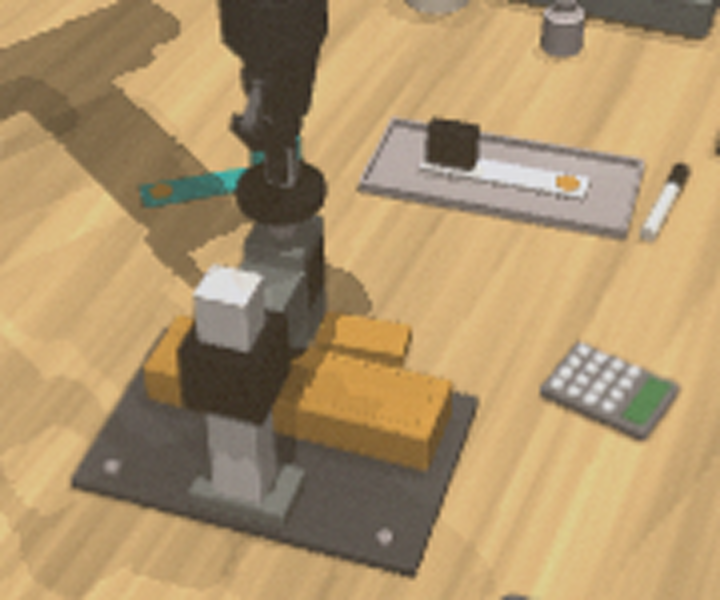

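Contact is made at about 248 mm with 5 N, and the head is just starting to move. I'll press down most of the way to the bar.

>>> drive_tool([
  {"xyz": [0,0,0.2],"rotation": [0,0,0]},
  {"xyz": [0,0,0.6],"rotation": [0,0,0]},
  {"xyz": [0,0,1],"rotation": [0,0,0]},
  {"xyz": [0,0,1.4],"rotation": [0,0,0]},
  {"xyz": [0,0,1.8],"rotation": [0,0,0]},
  {"xyz": [0,0,2.1],"rotation": [0,0,0]},
  {"xyz": [0,0,2.3],"rotation": [0,0,0]},
  {"xyz": [0,0,2.3],"rotation": [0,0,0]},
])

```text
t: 18.7
eef_pos: [550.5, -151.3, 225.3]
tcp_rot: [0.0, 0.666, 0.746, 0.0]
ft_force: [-2.2, 1.4, 8.4]
gripper_width: -0.0
```

>>> drive_tool([
  {"xyz": [0,0,0.05],"rotation": [0,0,0]},
  {"xyz": [0,0,0.1],"rotation": [0,0,0]},
  {"xyz": [0,0,0.15],"rotation": [0,0,0]},
  {"xyz": [0,0,0.2],"rotation": [0,0,0]},
  {"xyz": [0,0,0.2],"rotation": [0,0,0]},
  {"xyz": [0,0,0.2],"rotation": [0,0,0]},
  {"xyz": [0,0,0.2],"rotation": [0,0,0]},
  {"xyz": [0,0,0.2],"rotation": [0,0,0]},
])

```text
t: 19.7
eef_pos: [550.6, -151.3, 223.5]
tcp_rot: [0.0, 0.666, 0.746, 0.0]
ft_force: [-3.5, 1.6, 8.8]
gripper_width: 0.003
```

>>> drive_tool([
  {"xyz": [0,0,0.05],"rotation": [0,0,0]},
  {"xyz": [0,0,0.1],"rotation": [0,0,0]},
  {"xyz": [0,0,0.15],"rotation": [0,0,0]},
  {"xyz": [0,0,0.2],"rotation": [0,0,0]},
  {"xyz": [0,0,0.25],"rotation": [0,0,0]},
  {"xyz": [0,0,0.25],"rotation": [0,0,0]},
  {"xyz": [0,0,0.25],"rotation": [0,0,0]},
  {"xyz": [0,0,0.25],"rotation": [0,0,0]},
])

```text
t: 20.7
eef_pos: [550.6, -151.3, 221.1]
tcp_rot: [0.0, 0.666, 0.746, 0.0]
ft_force: [-3.5, 0.7, 8.8]
gripper_width: -0.001
```

>>> drive_tool([
  {"xyz": [0,0,0.05],"rotation": [0,0,0]},
  {"xyz": [0,0,0.1],"rotation": [0,0,0]},
  {"xyz": [0,0,0.15],"rotation": [0,0,0]},
  {"xyz": [0,0,0.2],"rotation": [0,0,0]},
  {"xyz": [0,0,0.25],"rotation": [0,0,0]},
  {"xyz": [0,0,0.25],"rotation": [0,0,0]},
  {"xyz": [0,0,0.25],"rotation": [0,0,0]},
  {"xyz": [0,0,0.25],"rotation": [0,0,0]},
])

```text
t: 21.7
eef_pos: [550.6, -151.4, 219.3]
tcp_rot: [0.001, 0.666, 0.746, 0.0]
ft_force: [-5.3, 2.7, 12.4]
gripper_width: -0.002
```

>>> drive_tool([
  {"xyz": [0,0,0.05],"rotation": [0,0,0]},
  {"xyz": [0,0,0.1],"rotation": [0,0,0]},
  {"xyz": [0,0,0.15],"rotation": [0,0,0]},
  {"xyz": [0,0,0.2],"rotation": [0,0,0]},
  {"xyz": [0,0,0.25],"rotation": [0,0,0]},
  {"xyz": [0,0,0.25],"rotation": [0,0,0]},
  {"xyz": [0,0,0.25],"rotation": [0,0,0]},
  {"xyz": [0,0,0.25],"rotation": [0,0,0]},
])

```text
t: 22.7
eef_pos: [550.6, -151.4, 217.1]
tcp_rot: [0.001, 0.666, 0.746, -0.0]
ft_force: [-6.1, 2.3, 13.4]
gripper_width: -0.006
```

The force jumped from 8.8 to 12.4 N between 221.1 and 219.3 mm, which matches tip contact expected at 220. I'll press on to about 214.

>>> drive_tool([
  {"xyz": [0,0,0.05],"rotation": [0,0,0]},
  {"xyz": [0,0,0.1],"rotation": [0,0,0]},
  {"xyz": [0,0,0.15],"rotation": [0,0,0]},
  {"xyz": [0,0,0.2],"rotation": [0,0,0]},
  {"xyz": [0,0,0.25],"rotation": [0,0,0]},
  {"xyz": [0,0,0.3],"rotation": [0,0,0]},
  {"xyz": [0,0,0.35],"rotation": [0,0,0]},
  {"xyz": [0,0,0.35],"rotation": [0,0,0]},
])

```text
t: 23.7
eef_pos: [550.6, -151.4, 214.0]
tcp_rot: [0.001, 0.666, 0.746, -0.0]
ft_force: [-6.7, 2.5, 14.2]
gripper_width: -0.001
```

```bash
python3 - <<'E'
from h import *
s=telemetry.read_state(); print(s['t'],s['eef_pos'],s['ft_force'],s['ft_torque'])
cap('side','s9');cap('top','t9')
for f in('s0','s9'):
    z=load('side0' if f=='s0' else f);P=cloud(z); hsv=cv2.cvtColor(z['im'],cv2.COLOR_RGB2HSV)
    X,Y,Z=[P[...,i] for i in range(3)]
    m=(abs(X-550)<28)&(abs(Y+153)<28)&(Z>195)&(Z<256)&(hsv[...,2]<70); h,e=np.histogram(Z[m],bins=np.arange(195,257,3)); print(dict(zip(e[:-1].tolist(),h.tolist())))
z=load('t9');P=cloud(z); hsv=cv2.cvtColor(z['im'],cv2.COLOR_RGB2HSV);X,Y,Z=[P[...,i] for i in range(3)]
m=(Y<-80)&(Y>-330)&(X>380)&(X<720)&(hsv[...,1]>130)&(hsv[...,0]<30)&(Z>30)&(Z<75)
q=onplane(z,np.argwhere(m)[:,::-1],52)[:,:2].astype(np.float32); print('bar',cv2.minAreaRect(q))
z=load('s9');c=z['im'][170:320,230:410,::-1]; cv2.imwrite('pics/s9z.png',cv2.resize(c,None,fx=4,fy=4,interpolation=cv2.INTER_CUBIC))
E
```

```text
23.7 [ 550.60560299 -151.36057391  214.01242795] [-6.65541733  2.51321986 14.24265856] [ 0.47224353  1.12919877 -0.02312783]
{195: 0, 198: 0, 201: 0, 204: 0, 207: 0, 210: 0, 213: 0, 216: 0, 219: 0, 222: 0, 225: 0, 228: 0, 231: 0, 234: 0, 237: 1, 240: 0, 243: 2, 246: 13, 249: 13, 252: 2}
{195: 0, 198: 0, 201: 0, 204: 3, 207: 2, 210: 50, 213: 84, 216: 2, 219: 1, 222: 2, 225: 4, 228: 2, 231: 4, 234: 2, 237: 4, 240: 4, 243: 3, 246: 1, 249: 0, 252: 0}
bar ((574.0044555664062, -150.30868530273438), (207.68385314941406, 71.75538635253906), 4.116884708404541)
```

View pics/s9z.png

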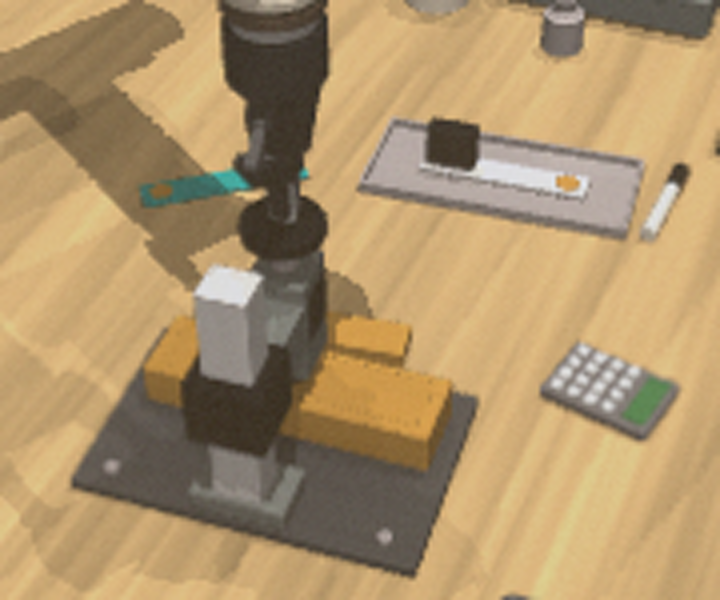

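View pics/t9.png

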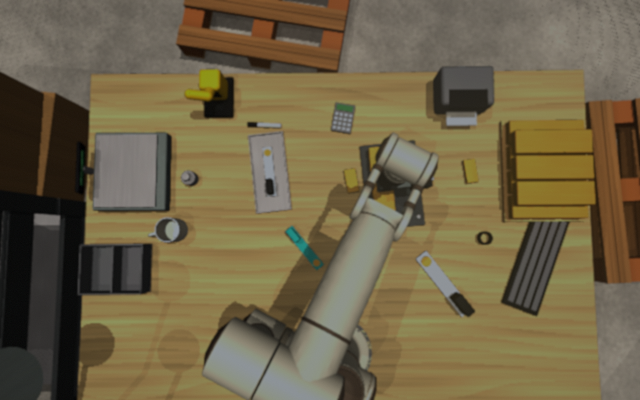

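At 214.0 mm the depth readings put the palm at about 213.5, so the nose is in about 6 mm. The bar end corners and the paddle look unchanged. I'll hold for over two seconds.

>>> drive_tool([
  {"xyz": [0,0,0],"rotation": [0,0,0]},
  {"xyz": [0,0,0],"rotation": [0,0,0]},
  {"xyz": [0,0,0],"rotation": [0,0,0]},
  {"xyz": [0,0,0],"rotation": [0,0,0]},
  {"xyz": [0,0,0],"rotation": [0,0,0]},
  {"xyz": [0,0,0],"rotation": [0,0,0]},
  {"xyz": [0,0,0],"rotation": [0,0,0]},
  {"xyz": [0,0,0],"rotation": [0,0,0]},
])

```text
t: 24.8
eef_pos: [550.6, -151.4, 214.0]
tcp_rot: [0.001, 0.666, 0.746, 0.0]
ft_force: [-6.0, 2.8, 15.3]
gripper_width: 0.001
```

>>> drive_tool([
  {"xyz": [0,0,0],"rotation": [0,0,0]},
  {"xyz": [0,0,0],"rotation": [0,0,0]},
  {"xyz": [0,0,0],"rotation": [0,0,0]},
  {"xyz": [0,0,0],"rotation": [0,0,0]},
  {"xyz": [0,0,0],"rotation": [0,0,0]},
  {"xyz": [0,0,0],"rotation": [0,0,0]},
  {"xyz": [0,0,0],"rotation": [0,0,0]},
  {"xyz": [0,0,0],"rotation": [0,0,0]},
])

```text
t: 25.8
eef_pos: [550.6, -151.4, 214.0]
tcp_rot: [0.001, 0.666, 0.746, -0.0]
ft_force: [-7.6, 2.5, 15.1]
gripper_width: -0.0
```

>>> drive_tool([
  {"xyz": [0,0,0],"rotation": [0,0,0]},
  {"xyz": [0,0,0],"rotation": [0,0,0]},
  {"xyz": [0,0,0],"rotation": [0,0,0]},
  {"xyz": [0,0,0],"rotation": [0,0,0]},
  {"xyz": [0,0,0],"rotation": [0,0,0]},
  {"xyz": [0,0,0],"rotation": [0,0,0]},
  {"xyz": [0,0,0],"rotation": [0,0,0]},
  {"xyz": [0,0,0],"rotation": [0,0,0]},
])

```text
t: 26.8
eef_pos: [550.6, -151.4, 214.0]
tcp_rot: [0.001, 0.666, 0.746, 0.0]
ft_force: [-6.4, 2.6, 14.8]
gripper_width: -0.002
```

```bash
python3 - <<'E'
from h import *
for n in('side0','s9'):
    z=load(n);P=cloud(z);hsv=cv2.cvtColor(z['im'],cv2.COLOR_RGB2HSV);v,u=np.mgrid[0:400,0:640]
    m=(hsv[...,1]>150)&(P[...,2]>46)&(P[...,2]<58)&(P[...,0]>600)&(P[...,0]<720)&(P[...,1]<-90)&(P[...,1]>-220)
    print(n,m.sum(),u[m].max(),v[m].max(),v[m].min(),P[m].max(0).round(1))
z=load('s9');P=cloud(z);X,Y,Z=[P[...,i] for i in range(3)]
m=(X>460)&(X<740)&(Y>180)&(Y<270)&(Z>50)&(Z<64);print('grip top',np.median(P[m],0))
arm.sign_off(); print(telemetry.read_state()['eef_pos'])
E
```

```text
side0 392 342 280 260 [ 681.8 -114.3   56. ]
s9 393 342 280 260 [ 680.4 -113.2   56.3]
grip top [549.01025909 215.11080268  54.84761204]
the job is handed in; nothing more can be done
the job is handed in; nothing more can be done
```

I took the paddle off the bar, laid it flat in its tray, pressed the palm plate down and handed the job in while still holding it. The hand-in returned no verdict, so these are my own last checks.

- **Paddle:** I lifted it about 10 mm and drew it out along -x from under the nose, then set it down on contact and released it. Afterwards its grip top measured about 55 mm and its strip 10 mm above the table (56 and 10 expected), and it lay well inside the tray walls.
- **Press:** the upward force jumped from 8.8 to 12.4 N between finger heights of 221 and 219 mm. That matches the tip meeting the bar at 220 mm. I held at 214.0 mm for over 3 s without any movement at about 15 N, against the 16 N given in the task.
- **Nose depth:** the 214 mm height and the side camera's reading of the palm at about 213–214 mm both put the tip about 6 mm in. The nose joint itself can't be read directly, so this is inferred.
- **Bar:** its outline in the side picture sits at the same pixels as at the start.
- **Other things on the table:** they look unmoved in the pictures, but I did not measure them.
- **Not ideal:** a steady sideways force of about 7 N remained on the fingers during the hold, but they did not slip.

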